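# Refill the stain-jar magazine from a delivery carton

### The job

Fold both top flaps of the delivery carton right back to the outside, then move every jar in it to the raised jar magazine: stand each jar upright on the open loading end and push it along between the guide rods, under the top rails. At the end all the jars stand in single file with no gaps, the first one against the blue end stop and each next one against the jar before it, the flaps are still folded back, and the other things on the desk have not been disturbed.

Things in the scene. Friction and masses are not known exactly. Their poses are not given: they have to be found in the camera images.
- rack: raised jar magazine, fixed: deck 314 (x) by 64 mm on legs, deck top 50 mm above the desk. Origin under its middle at desk level; x runs along the lane from the open loading end (x -157) to the blue stop (face x +145). Over x -50 to +150 two flat top rails, 46 to 50 mm above the deck, leave a 32 mm wide slot: jars enter only from the loading end, a closed finger can follow in the slot
- rack_load (a point): middle of the loading end (x -157 to -50, open above), on the deck's top surface, at x -104, z 50 mm in the rack's frame, axes as the rack's. A guide rod 8 mm thick runs along each side of the lane, axis 18 mm above the deck; 43 mm clear between the rods, flaring from x -70 to 58 mm at the loading end's tip. Brackets outside the rods reach y +-37, 50 mm above the deck
- rack_stop (a point): foot of the end stop's face, in the middle of the lane, on the deck's top surface (x +145, z 50 mm in the rack's frame)
- carton: delivery carton of brown card, fixed, 104 (x) by 226 mm (y), walls 62 mm high, 3 mm thick, floor 3 mm thick. Origin under its middle at desk level. One row of five pockets along y, at y -88, -44, 0, +44, +88 mm, each 42 mm square between card strips that end 8 mm above the desk; some may be empty. 29 mm are free between the jars and each long wall
- flap_near (a joint): top flap on the carton's -x rim (0 shut, 1.57 upright, 2.7 hanging outside), 50 mm long, 224 wide, 3 thick, with a finger notch 74 wide and 23 mm deep in the middle of its free edge; starts half sprung at 0.4 to 0.75. Stiff crease: stays where left, takes about 0.03 N m to turn
- flap_far (a joint): the same flap on the carton's +x rim, mirrored, values alike; the two notches leave a hole of at least 46 (x) by 74 mm (y) over the carton's middle, through which closed fingers can go down
- flap_near_hinge (a point): middle of the near flap's hinge line, 62 mm above the desk; the hinge runs along the carton's y axis
- flap_far_hinge (a point): middle of the far flap's hinge line, 62 mm above the desk
- flap_near_edge (a point): middle of the notch's bottom edge on the near flap, 27.5 mm from its hinge
- flap_far_edge (a point): middle of the notch's bottom edge on the far flap, 27.5 mm from its hinge
- jar_1: small closed jar of ceramic stain, white with a cream screw lid, straight cylinder 40 mm in diameter and 42 mm tall, about 80 g; origin at the centre of its underside, z up through the lid. May be absent; starts upright in a carton pocket, on the carton's floor
- jar_2: small closed jar of ceramic stain, white with a brown-orange screw lid, straight cylinder 40 mm in diameter and 42 mm tall, about 80 g; origin at the centre of its underside, z up through the lid. May be absent; starts upright in a carton pocket, on the carton's floor
- jar_3: small closed jar of ceramic stain, white with a grey-blue screw lid, straight cylinder 40 mm in diameter and 42 mm tall, about 80 g; origin at the centre of its underside, z up through the lid. May be absent; starts upright in a carton pocket, on the carton's floor
- jar_4: small closed jar of ceramic stain, white with a brick-red screw lid, straight cylinder 40 mm in diameter and 42 mm tall, about 80 g; origin at the centre of its underside, z up through the lid. May be absent; starts upright in a carton pocket, on the carton's floor
- jar_5: small closed jar of ceramic stain, white with a green screw lid, straight cylinder 40 mm in diameter and 42 mm tall, about 80 g; origin at the centre of its underside, z up through the lid. May be absent; starts upright in a carton pocket, on the carton's floor
- wax_puck: red wax puck with two white teeth, about 37 mm across and 24 mm high; bystander, origin under its middle
- articulator_plate: black articulator plate with metal pins, 60 x 92 x 26 mm; bystander, origin under its middle
- scan_plate: round black scan plate with three silver magnets, 68 mm across, 17 mm high; bystander, origin under its middle

How it is judged:
By the outcome, as a careful person would: the job done as asked, in the order asked, and still so for the second after the job is handed in, with the robot touching nothing.
Of jar_1, jar_2, jar_3, jar_4, jar_5 only 3 to 5 are there at a start; the rules pass over those that are not, and their reading is None.
At some moment in a run one of jar_1, jar_2, jar_3, jar_4, jar_5 may be knocked a few centimetres aside while the robot is not near it.
Once in a run the grip may slacken for a moment while it holds something.
It also fails if it takes over 210 s, if anything falls off the work surface, if the arm or the gripper's body presses on something with over 40 N, if the wrist force passes 120 N, or if a joint passes its speed limit or range.

### The arm

A 7-joint arm with a two-finger parallel gripper is mounted at the origin on a cart in front of the work surface, level with it; the furniture and walls round the work are solid. World frame = base frame: x ahead of the robot, y to its left, z up, the work surface at z = 0. Lengths are in mm, angles in degrees, forces in N, time in s.
With the tool pointing down it reaches from about 425 to 950 mm from the base axis. Payload 4.7 kg.
Tool frame: the origin (TCP) lies midway between the tips of the shut fingers; the grasp point (between the pads) lies manip.pinch_z behind it (manip.pinch_z is the distance from the TCP to the grasp point, in mm); z points along the fingers, y is the line along which they close (so a half turn about z gives the same grasp; the last joint's range is limited). The gripper opens to 87 mm and grips with 3 to 60 N. Pads are 19 mm wide; open, the fingers measure 117 mm over their backs; the gripper's body (75 mm by 190 mm) begins 51 mm behind the grasp point.
Start: joints at [71.454, 26.849, -2.785, 87.806, 1.381, 65.374, -4.715], TCP at [196.167, -645.885, 222.573] pointing down, gripper open.
Joint ranges: [-148.3, 148.3], [-19.14, 114.17], [-79.39, 73.82], [5.75, 140.21], [-59.74, 239.74], [12.07, 113.84], [-152.46, 152.46]. Speed limits (degrees/s): [147.25, 147.25, 180, 180, 180, 180, 180].

### API

Orientations are given as a 3x3 rotation matrix whose columns are the frame's x, y, z axes.
In Python, from station import manip gives the robot as it stands.
- The arm moves only by the tool arm_command, never from a script. Its argument "plan" is a list of rows, each a list of 5 numbers: the shift along the tool's x, y, z in mm, then the turn about the tool's z in rad, then the gripper's target within -1 to 1 (shut at 1, half-way at 0, fully open at -1). In form: [[dx, dy, dz, turn, grip], ...]. A call has 1 to 8 rows; each row shifts and turns the commanded pose from where the row before left it, along the tool's axes as they then stand; what a row does not reach is not made up. A row lasts 1/8 s, in which the tool goes at most 62.5 mm and 10.7 degrees, less where a joint would pass 70% of its speed; a pose out of reach is approached as far as the arm can. A call with a gripper value outside its range is refused whole. The fingers move at their own pace and stop on an object; "force" is the grip in N (left out, the last holds). Time passes only in rows, so rows that do not move let the fingers close. It gives the time, the measured TCP pose, the force, the opening and the grip force at its end, in the units of the state.
- manip.observe(): the state, without advancing time (a new reading comes with each control period).
- manip.read_camera(name): name is "side" or "top" or "wrist"; returns the picture (400x640x3 uint8, blue, green, red); there is no depth.
- manip.camera_params(name): a dict with "mtx" (3x3 intrinsics, pixels), "k1" (the pictures are not rectified: a ray, as slopes to the right and down, at radius r is drawn at 1 + k1 r^2 times it, then the intrinsics apply), "R" (3x3) and "t" (3): a world point X has camera coordinates R X + t; the wrist camera has in their place "tool_from_camera" (4x4, takes a point from camera to tool coordinates, whose origin is the TCP and whose axes are the flange's). Camera axes: x right, y down, z forward; pixel columns grow to the right and rows downward; lengths in mm; the calibration is good to about 2 mm. A picture is of the moment at which its call begins: read the wrist's pose just before it. camera_params takes no time and is no camera call.
- manip.close_job(): hands the job in; it is judged then, once.
The state is a dict: "time_s": time; "joints": joint angles; "dq": joint speeds; "effort": joint torques, N m; "position": TCP position; "ee_rot": TCP orientation; "contact_force": force on the tool from outside, world axes, zero at the start; "moment": the same for the moment, N m; "finger_gap": finger opening in mm; "finger_force": force on a finger pad.
Only numpy, scipy, OpenCV 4.12 (cv2) and the standard library are available. Lean on these libraries where they do the work, as an engineer would, in place of code of your own. Each camera call takes 0.05 s, during which the arm holds its last target. There are 200 camera calls.

## Working session

There is one attempt and no reset: what is moved stays moved. The work goes in short steps, Python scripts to look and compute and a tool call to move; the robot and the scene stay as the last step left them, time stands still between calls to the robot, and variables do not carry over. Pictures are saved under pics/ and viewed, at most 14 in all, crops included, and the job is handed in when it is done.

Besides the shell and the picture viewer there is one more tool, called by a JSON object that holds its "name" and its "arguments". arm_command: Moves the arm, as the interface text tells. Its arguments: {"type":"object","properties":{"plan":{"type":"array","items":{"type":"array","items":{"type":"number"}}},"force":{"type":"number"}},"required":["plan"]}

```bash
ls; mkdir -p pics; python3 - <<'E'
from station import manip
import cv2, numpy as np
np.set_printoptions(precision=3,suppress=True)
s=manip.observe(); print(s, manip.pinch_z)
for n in ("side","top","wrist"):
    p=manip.camera_params(n); print(n,p)
a=manip.read_camera("top"); cv2.imwrite("pics/top0.png",a)
b=manip.read_camera("side"); cv2.imwrite("pics/side0.png",b)
E
```

```text
pics
{'time_s': 0.0, 'joints': array([71.454, 26.896, -2.784, 87.875,  1.382, 65.375, -4.716]), 'dq': array([ 0.151,  0.099,  0.011, -0.011, -0.035,  0.01 , -0.003]), 'effort': array([  0.001, -50.798,  -0.081, -23.616,  -0.061,   0.038,   0.   ]), 'position': array([ 195.946, -645.294,  221.502]), 'ee_rot': array([[ 0.957,  0.291, -0.001],
       [ 0.291, -0.957,  0.002],
       [-0.   , -0.002, -1.   ]]), 'contact_force': array([-0.034,  0.141,  0.568]), 'moment': array([ 0.026, -0.002, -0.038]), 'finger_force': 0.0, 'finger_gap': 87.36228631546615} 18.700000000000003
side {'mtx': array([[394.296,   0.   , 317.43 ],
       [  0.   , 394.296, 196.603],
       [  0.   ,   0.   ,   1.   ]]), 'k1': -0.06714268990114759, 'R': array([[-0.997, -0.081, -0.011],
       [-0.045,  0.662, -0.748],
       [ 0.068, -0.745, -0.663]]), 't': array([ 627.28 , -101.422, 1155.682])}
top {'mtx': array([[472.484,   0.   , 323.11 ],
       [  0.   , 472.484, 206.812],
       [  0.   ,   0.   ,   1.   ]]), 'k1': 0.045205953359541605, 'R': array([[-0.025, -1.   , -0.004],
       [-0.993,  0.025, -0.115],
       [ 0.115,  0.001, -0.993]]), 't': array([285.018, 605.139, 871.684])}
wrist {'mtx': array([[316.742,   0.   , 317.476],
       [  0.   , 316.742, 196.26 ],
       [  0.   ,   0.   ,   1.   ]]), 'k1': -0.01796975541001995, 'tool_from_camera': array([[   0.   ,   -0.959,   -0.285,   78.116],
       [   1.   ,   -0.   ,    0.   ,   -1.468],
       [  -0.   ,   -0.285,    0.959, -161.068],
       [   0.   ,    0.   ,    0.   ,    1.   ]])}
```

View pics/top0.png

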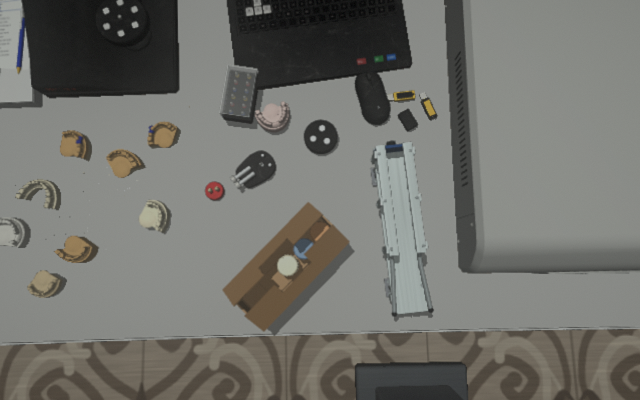

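View pics/side0.png

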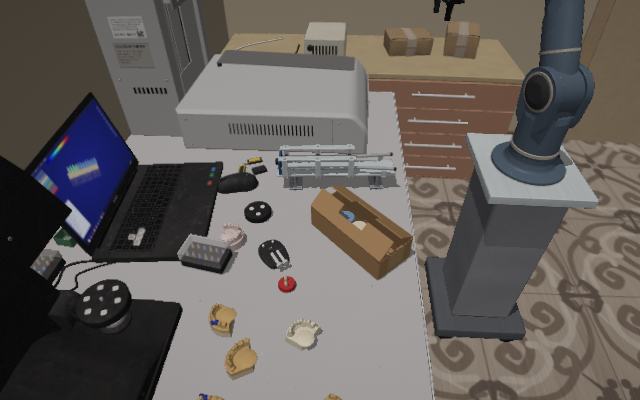

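The top view shows the carton around (288,268) turned about 40°, with the flaps half open. The rack runs from the loading end at (412,312) to the blue stop at (394,147). The bystanders are at (214,190), (256,168) and (320,137).

```bash
cat > h.py <<'E'
from station import manip
import cv2, numpy as np
np.set_printoptions(precision=3,suppress=True)
def cam(name, st=None):
    p=manip.camera_params(name); K=p["mtx"]; k=p["k1"]
    if name=="wrist":
        T=np.eye(4); T[:3,:3]=st["ee_rot"]; T[:3,3]=st["position"]
        M=np.linalg.inv(T@p["tool_from_camera"]); R,t=M[:3,:3],M[:3,3]
    else: R,t=np.array(p["R"]),np.array(p["t"])
    return K,np.array([k,0,0,0.]),R,t
def proj(c,X):
    K,d,R,t=c
    return cv2.projectPoints(np.atleast_2d(np.float64(X)),cv2.Rodrigues(R)[0],t,K,d)[0].reshape(-1,2)
def ray(c,uv):
    K,d,R,t=c
    q=cv2.undistortPoints(np.float64(uv).reshape(-1,1,2),K,d).reshape(-1,2)
    return -R.T@t, np.c_[q,np.ones(len(q))]@R
def onz(c,uv,z):
    o,r=ray(c,uv); return o+r*((z-o[2])/r[:,2])[:,None]
E
python3 - <<'E'
import cv2
a=cv2.imread("pics/top0.png")
c1=cv2.resize(a[195:340,210:360],None,fx=4,fy=4,interpolation=cv2.INTER_CUBIC)
cv2.imwrite("pics/c1.png",c1)
c2=cv2.resize(a[130:325,360:445],None,fx=3,fy=3,interpolation=cv2.INTER_CUBIC)
cv2.imwrite("pics/c2.png",c2)
E
```

```text
(no output)
```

View pics/c1.png

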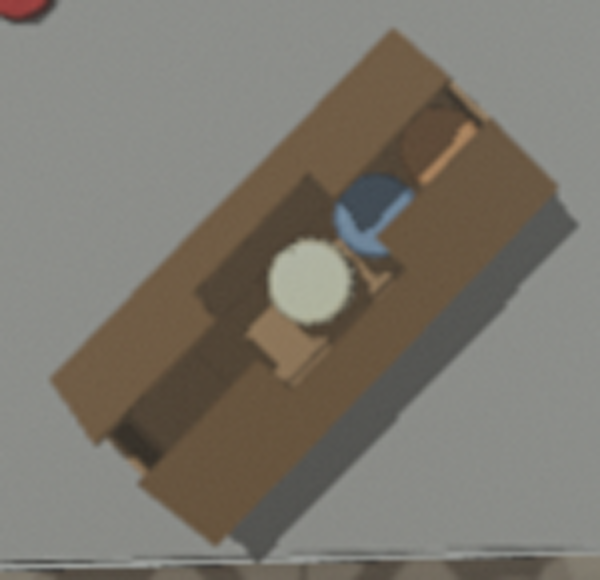

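View pics/c2.png

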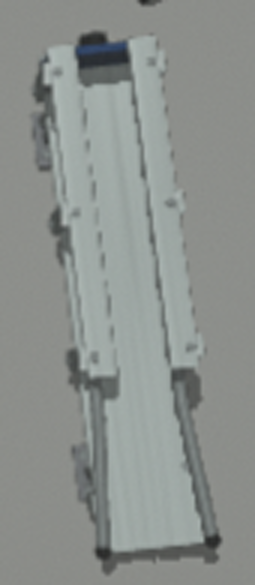

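Carton crop: cream lid (jar_1) at (310,280), grey-blue (jar_3) at (375,215) and brown (jar_2) at (440,140). The fourth pocket seems empty and the far-left one is hidden in shadow. The hinge edges run (393,28)-(50,378) and (557,185)-(218,545). Rack crop: rail starts at (116,377) and (172,372), rod tips at (103,552) and (212,542), blue stop at (103,50).

```bash
python3 - <<'E'
from h import *
c=cam("top")
C=lambda P:np.array(P,float)/4-.375+[210,195]
D=lambda P:np.array(P,float)/3-.333+[360,130]
print("hinges z62\n",onz(c,C([[393,28],[50,378],[557,185],[218,545]]),62)[:,:2])
w=onz(c,C([[450,82],[97,445],[482,120],[138,483]]),84)[:,:2];print("free edge at z~84\n",w)
print("lids\n",onz(c,C([[310,280],[375,215],[440,140]]),45)[:,:2])
print("rod tips z68\n",onz(c,D([[103,552],[212,542]]),68)[:,:2])
print("rail start z100\n",onz(c,D([[116,379],[172,374]]),100)[:,:2])
print("rail end z100\n",onz(c,D([[50,45],[78,42],[130,39],[157,37]]),100)[:,:2])
print("deck end z50\n",onz(c,D([[110,553],[190,546]]),50)[:,:2])
E
```

```text
hinges z62
 [[619.522 297.801]
 [462.85  457.308]
 [544.553 223.655]
 [386.743 381.543]]
free edge at z~84
 [[591.403 271.776]
 [434.256 431.766]
 [573.787 257.744]
 [417.342 413.725]]
lids
 [[503.853 339.7  ]
 [533.352 308.698]
 [567.837 277.313]]
rod tips z68
 [[411.965 147.158]
 [416.447  81.876]]
rail start z100
 [[514.337 139.649]
 [516.479 106.844]]
rail end z100
 [[715.184 170.667]
 [716.564 153.777]
 [717.537 122.498]
 [718.308 106.263]]
deck end z50
 [[409.285 140.397]
 [412.435  91.5  ]]
```

```bash
cat > plan.py <<'E'
"""plan.py grip step x,y,z,phi ... : work out rows (tool x = [cos phi, sin phi], tool z down)"""
import sys, json
from h import *
def now():
    s=manip.observe(); R=s["ee_rot"]
    return s, s["position"], np.degrees(np.arctan2(R[1,0],R[0,0]))
if __name__=="__main__":
    g=float(sys.argv[1]); step=float(sys.argv[2]); s,p,f=now(); p=p.copy(); rows=[]
    for w in sys.argv[3:]:
        q=np.array(w.split(","),float); df=(q[3]-f+180)%360-180
        n=int(np.ceil(max(np.linalg.norm(q[:3]-p)/step,abs(df)/9.5,1)))
        for i in range(n,0,-1):
            d=(q[:3]-p)/i; t=((q[3]-f+180)%360-180)/i; a=np.radians(f)
            tu=round(-np.radians(t),2)
            r=np.round([d[0]*np.cos(a)+d[1]*np.sin(a), d[0]*np.sin(a)-d[1]*np.cos(a), -d[2]])
            rows.append([*map(int,r),tu,g])
            p=p+[r[0]*np.cos(a)+r[1]*np.sin(a), r[0]*np.sin(a)-r[1]*np.cos(a), -r[2]]; f-=np.degrees(tu)
    for i in range(0,len(rows),8): print(json.dumps(rows[i:i+8]))
E
python3 plan.py 1 52 196,-640,400,17 360,-480,420,40 480,-250,420,70 500,0,420,95 520,200,350,120 503,340,250,135
```

```text
[[0, -1, -45, -0.0, 1.0], [1, -1, -44, -0.0, 1.0], [0, -2, -45, -0.0, 1.0], [1, -1, -44, -0.0, 1.0], [41, -21, -4, -0.08, 1.0], [42, -18, -4, -0.08, 1.0], [43, -14, -4, -0.08, 1.0], [45, -11, -4, -0.08, 1.0]]
[[45, -7, -4, -0.08, 1.0], [48, -20, 0, -0.11, 1.0], [50, -15, 0, -0.1, 1.0], [51, -10, 0, -0.11, 1.0], [52, -4, 0, -0.1, 1.0], [51, 2, 0, -0.11, 1.0], [48, -13, 0, -0.09, 1.0], [50, -9, 0, -0.09, 1.0]]
[[50, -4, 0, -0.08, 1.0], [50, -1, 0, -0.09, 1.0], [50, 4, 0, -0.08, 1.0], [40, 7, 14, -0.09, 1.0], [39, 11, 14, -0.09, 1.0], [37, 14, 14, -0.09, 1.0], [36, 18, 14, -0.08, 1.0], [34, 21, 14, -0.09, 1.0]]
[[33, 14, 25, -0.07, 1.0], [31, 16, 25, -0.06, 1.0], [31, 18, 25, -0.07, 1.0], [29, 20, 25, -0.06, 1.0]]
```

{"name": "arm_command", "arguments": {"plan": [[0,-1,-45,0,1],[1,-1,-44,0,1],[0,-2,-45,0,1],[1,-1,-44,0,1],[41,-21,-4,-0.08,1],[42,-18,-4,-0.08,1],[43,-14,-4,-0.08,1],[45,-11,-4,-0.08,1]], "force": 30}}

```text
time_s: 1.1
position: [328.6, -511.3, 416.2]
ee_rot: [[0.815, 0.579, -0.001], [0.579, -0.815, 0.001], [-0.0, -0.001, -1.0]]
contact_force: [0.6, -0.4, -0.2]
finger_gap: 14.9
finger_force: 0.0
```

{"name": "arm_command", "arguments": {"plan": [[45,-7,-4,-0.08,1],[48,-20,0,-0.11,1],[50,-15,0,-0.1,1],[51,-10,0,-0.11,1],[52,-4,0,-0.1,1],[51,2,0,-0.11,1],[48,-13,0,-0.09,1],[50,-9,0,-0.09,1]]}}

```text
time_s: 2.1
position: [488.3, -149.0, 420.0]
ee_rot: [[0.162, 0.987, -0.001], [0.987, -0.162, 0.0], [0.0, -0.001, -1.0]]
contact_force: [1.3, -0.4, 0.1]
finger_gap: 0.4
finger_force: 0.0
```

{"name": "arm_command", "arguments": {"plan": [[50,-4,0,-0.08,1],[50,-1,0,-0.09,1],[50,4,0,-0.08,1],[40,7,14,-0.09,1],[39,11,14,-0.09,1],[37,14,14,-0.09,1],[36,18,14,-0.08,1],[34,21,14,-0.09,1]]}}

```text
time_s: 3.1
position: [520.4, 200.0, 349.7]
ee_rot: [[-0.502, 0.865, -0.0], [0.865, 0.502, -0.001], [-0.0, -0.001, -1.0]]
contact_force: [-0.1, -0.5, 0.2]
finger_gap: 0.8
finger_force: 0.0
```

{"name": "arm_command", "arguments": {"plan": [[33,14,25,-0.07,1],[31,16,25,-0.06,1],[31,18,25,-0.07,1],[29,20,25,-0.06,1],[0,0,0,0,1],[0,0,0,0,1]]}}

```text
time_s: 3.85
position: [503.7, 339.2, 250.5]
ee_rot: [[-0.705, 0.709, 0.0], [0.709, 0.705, -0.001], [-0.001, -0.0, -1.0]]
contact_force: [0.5, -0.3, -0.0]
finger_gap: 0.3
finger_force: 0.0
```

```bash
python3 - <<'E'
from h import *
s=manip.observe(); a=manip.read_camera("wrist"); cv2.imwrite("pics/w1.png",a)
c=cam("wrist",s)
o=np.array([503.4,340.1]); ux=np.array([.709,.705]); uy=np.array([.705,-.709])
for x,y,z in [(-52,-112,62),(52,-112,62),(-52,112,62),(52,112,62),(0,0,45),(0,44,45),(0,88,45)]:
    print(x,y,proj(c,[*(o+x*ux+y*uy),z])[0])
E
```

```text
-52 -112 [267.293  68.694]
52 -112 [368.116  68.748]
-52 112 [275.307 263.766]
52 112 [359.798 263.871]
0 0 [317.629 171.653]
0 44 [317.601 207.026]
0 88 [317.575 240.162]
```

View pics/w1.png

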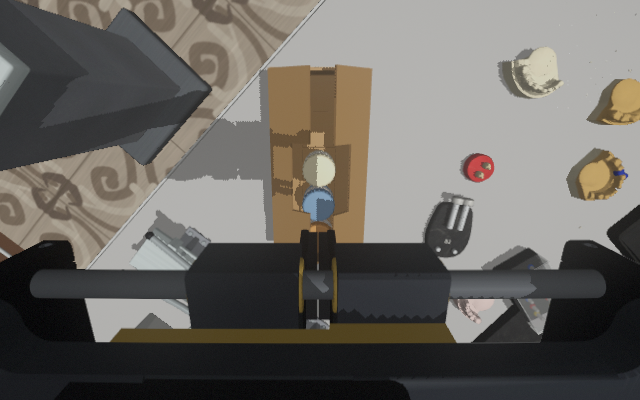

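The wrist view shows jars 1, 3 and 2 in a row at (320,168), (318,205) and (318,228). The rim matches the prediction within about 3 px. The hole between the notches is centred slightly right, at about (322,170). I go down through it and sweep the right flap.

{"name": "arm_command", "arguments": {"plan": [[0,5,50,0,1],[0,0,50,0,1],[0,0,40,0,1],[0,0,30,0,1],[0,0,27,0,1],[0,0,0,0,1],[0,10,0,0,1],[0,10,0,0,1]]}}

```text
time_s: 4.9
position: [520.4, 355.8, 55.5]
ee_rot: [[-0.705, 0.709, -0.002], [0.709, 0.705, -0.006], [-0.002, -0.006, -1.0]]
contact_force: [-15.1, -16.6, 21.9]
finger_gap: 0.3
finger_force: 13.6
```

{"name": "arm_command", "arguments": {"plan": [[0,6,-10,0,1],[0,5,-8,0,1],[0,7,0,0,1],[0,7,0,0,1],[0,7,0,0,1],[0,3,0,0,1],[0,0,0,0,1]]}}

```text
time_s: 5.78
position: [546.4, 383.1, 71.6]
ee_rot: [[-0.706, 0.708, 0.001], [0.708, 0.706, 0.002], [0.0, 0.002, -1.0]]
contact_force: [-0.3, 0.7, -0.5]
finger_gap: 0.7
finger_force: 0.0
```

```bash
python3 - <<'E'
from h import *
a=manip.read_camera("wrist"); b=manip.read_camera("side")
b=cv2.resize(b[150:300,270:450],None,fx=2.2,fy=2.2)
m=np.zeros((400+330,640,3),np.uint8); m[:400]=a; m[400:,:396]=b
cv2.imwrite("pics/m1.png",cv2.resize(m,None,fx=.8,fy=.8))
E
```

```text
(no output)
```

View pics/m1.png

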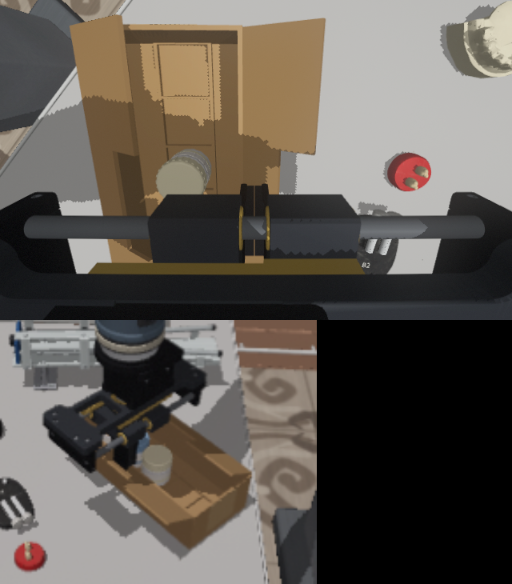

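Right flap has swung well past upright at (285,85). The two pockets at (187,60) and (187,120) are empty, so there are three jars, and jar_1 stands upright. I press the flap down, then sweep the other one.

{"name": "arm_command", "arguments": {"plan": [[0,0,-25,0,1],[0,9,0,0,1],[0,0,12,0,1],[0,0,10,0,1],[0,0,3,0,1],[0,0,0,0,1]]}}

```text
time_s: 6.62
position: [551.7, 387.9, 72.7]
ee_rot: [[-0.706, 0.708, -0.0], [0.708, 0.706, -0.003], [-0.002, -0.002, -1.0]]
contact_force: [-4.2, -5.4, 14.2]
finger_gap: 0.2
finger_force: 7.8
```

{"name": "arm_command", "arguments": {"plan": [[0,-5,-40,0,1],[0,-25,-10,0,1],[0,-32,0,0,1],[0,0,20,0,1],[0,0,25,0,1],[0,0,20,0,1],[0,0,0,0,1]]}}

```text
time_s: 7.5
position: [507.1, 344.0, 53.7]
ee_rot: [[-0.706, 0.708, -0.004], [0.708, 0.706, -0.002], [0.001, -0.005, -1.0]]
contact_force: [-0.4, -0.4, 0.2]
finger_gap: 0.7
finger_force: 0.0
```

{"name": "arm_command", "arguments": {"plan": [[0,-10,0,0,1],[0,-10,0,0,1],[0,-6,-2,0,1],[0,-4,-4,0,1],[0,-4,-6,0,1],[0,-4,-6,0,1],[0,-7,0,0,1],[0,-7,0,0,1]]}}

```text
time_s: 8.5
position: [471.5, 308.2, 74.9]
ee_rot: [[-0.706, 0.708, 0.001], [0.708, 0.706, 0.001], [-0.0, 0.001, -1.0]]
contact_force: [2.3, 1.8, -0.1]
finger_gap: 0.4
finger_force: 1.3
```

{"name": "arm_command", "arguments": {"plan": [[0,-7,0,0,1],[0,-5,0,0,1],[0,-2,0,0,1],[0,0,-25,0,1],[0,-9,0,0,1],[0,0,12,0,1],[0,0,10,0,1],[0,0,3,0,1]]}}

```text
time_s: 9.5
position: [453.9, 290.5, 73.1]
ee_rot: [[-0.706, 0.708, -0.003], [0.708, 0.706, -0.004], [-0.0, -0.005, -1.0]]
contact_force: [-3.6, -5.0, 14.4]
finger_gap: 0.6
finger_force: 7.0
```

```bash
python3 plan.py -0.29 45 454,291,150,135 588,255,210,135
```

```text
[[0, 0, -38, -0.0, -0.29], [0, 0, -39, -0.0, -0.29], [-30, 17, -15, -0.0, -0.29], [-30, 18, -15, -0.0, -0.29], [-30, 17, -15, -0.0, -0.29], [-30, 18, -15, -0.0, -0.29]]
```

{"name": "arm_command", "arguments": {"plan": [[0,0,-38,0,-0.29],[0,0,-39,0,-0.29],[-30,17,-15,0,-0.29],[-30,18,-15,0,-0.29],[-30,17,-15,0,-0.29],[-30,18,-15,0,-0.29],[0,0,0,0,-0.29],[0,0,0,0,-0.29]]}}

```text
time_s: 10.5
position: [588.4, 256.7, 210.4]
ee_rot: [[-0.707, 0.707, -0.002], [0.707, 0.707, -0.0], [0.001, -0.002, -1.0]]
contact_force: [-0.6, 0.3, 0.1]
finger_gap: 55.9
finger_force: 0.0
```

```bash
python3 - <<'E'
from h import *
s=manip.observe(); a=manip.read_camera("wrist"); b=manip.read_camera("side"); t=manip.read_camera("top")
print(s["position"],s["finger_gap"])
cv2.imwrite("pics/w2raw.png",a); cv2.imwrite("pics/t2raw.png",t)
c=cam("wrist",s)
o=np.array([503.4,340.1]); ux=np.array([.709,.705]); uy=np.array([.705,-.709])
for y in (0,44,88): 
    p=proj(c,[*(o+y*uy),45])[0]; print(y,p); 
m=np.zeros((700,640,3),np.uint8); m[:400]=a
m[400:,:320]=cv2.resize(b[150:300,280:440],(320,300)); m[400:,320:]=cv2.resize(t[185:335,215:375],(320,300))
cv2.imwrite("pics/m2.png",cv2.resize(m,None,fx=.85,fy=.85))
E
```

```text
[588.359 256.679 210.446] 55.85328738800504
0 [316.159  59.659]
44 [316.096 107.256]
88 [316.038 151.425]
```

View pics/m2.png

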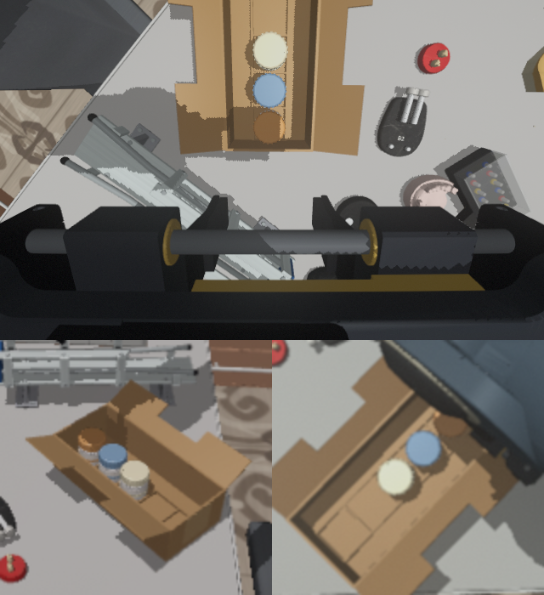

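Wrist view (0.85 scale): cream (270,50), blue (269,90) and brown-orange (269,126) lids in a row. Both flaps lie fully back on either side, and the bystanders look undisturbed.

```bash
cat >> h.py <<'E'
O=np.array([503.4,340.1]); UX=np.array([.709,.705]); UY=np.array([.705,-.709])
def lids(a,c,z=45,rmin=15,rmax=30,box=(250,0,390,190)):
    u0,v0,u1,v1=box
    g=cv2.GaussianBlur(a[v0:v1,u0:u1],(3,3),0)
    out=[]
    for ch in (0,1,2):
        r=cv2.HoughCircles(g[:,:,ch],cv2.HOUGH_GRADIENT,1,25,param1=100,param2=18,minRadius=rmin,maxRadius=rmax)
        if r is not None:
            for u,v,q in r[0][:5]:
                p=onz(c,[[u+u0,v+v0]],z)[0][:2]; d=p-O
                out.append((ch,u+u0,v+v0,q,*p,d@UX,d@UY,*np.mean(a[int(v+v0)-3:int(v+v0)+4,int(u+u0)-3:int(u+u0)+4],(0,1))))
    return np.round(out,1)
E
python3 - <<'E'
from h import *
s=manip.observe(); a=cv2.imread("pics/w2raw.png"); print(lids(a,cam("wrist",s)))
E
```

```text
[[  0.  316.5  58.5  20.5 502.6 341.2   0.2  -1.3 194.8 216.1 215.1]
 [  0.  311.5 109.5  25.  532.5 304.2  -4.7  46.  192.8 169.8 143.2]
 [  1.  315.5 109.5  21.7 535.3 307.   -0.7  45.9 194.  171.1 144.5]
 [  1.  320.5  62.5  24.9 507.9 341.3   4.    2.3 195.8 216.  215. ]
 [  2.  316.5 105.5  17.2 533.3 310.5   0.3  42.1 194.4 171.5 145.2]
 [  2.  321.5  57.5  23.8 505.4 345.2   5.   -2.2 195.8 216.  215.1]
 [  2.  313.5 149.5  21.6 562.1 277.3  -2.7  85.9  63.2  98.1 131.9]]
```

{"name": "arm_command", "arguments": {"plan": [[33,-1,30,0,-0.29],[0,0,40,0,-0.29],[0,0,40,0,-0.29],[0,0,30,0,-0.29],[0,0,25,0,-0.29],[0,0,25,0,-0.29],[0,0,0,0,-0.29]]}}

```text
time_s: 11.52
position: [563.4, 278.3, 19.7]
ee_rot: [[-0.707, 0.707, -0.004], [0.707, 0.707, -0.002], [0.001, -0.004, -1.0]]
contact_force: [-0.6, -1.1, 0.3]
finger_gap: 56.1
finger_force: 0.0
```

{"name": "arm_command", "arguments": {"plan": [[0,0,0,0,1],[0,0,0,0,1],[0,0,0,0,1],[0,0,0,0,1]], "force": 25}}

```text
time_s: 12.02
position: [565.8, 279.1, 22.8]
ee_rot: [[-0.706, 0.708, 0.001], [0.708, 0.706, 0.0], [-0.001, 0.001, -1.0]]
contact_force: [-1.0, -1.4, 6.5]
finger_gap: 39.3
finger_force: 25.0
```

```bash
python3 plan.py 1 40 565,279,150,135 461.6,119.3,150,94.2
```

```text
[[0, 0, -32, -0.0, 1.0], [0, 0, -32, -0.0, 1.0], [0, 0, -32, -0.0, 1.0], [0, -1, -31, -0.0, 1.0], [-8, -37, 0, 0.14, 1.0], [-13, -36, 0, 0.14, 1.0], [-18, -33, 0, 0.14, 1.0], [-22, -31, 0, 0.15, 1.0]]
[[-27, -27, 0, 0.14, 1.0]]
```

{"name": "arm_command", "arguments": {"plan": [[0,0,-20,0,1],[0,0,-32,0,1],[0,0,-36,0,1],[0,0,-40,0,1],[0,0,0,0,1]]}}

```text
time_s: 12.65
position: [567.3, 280.8, 154.3]
ee_rot: [[-0.706, 0.708, 0.007], [0.708, 0.706, 0.004], [-0.002, 0.008, -1.0]]
contact_force: [0.0, 0.5, -1.4]
finger_gap: 39.4
finger_force: 25.0
```

{"name": "arm_command", "arguments": {"plan": [[-8,-37,0,0.14,1],[-13,-36,0,0.14,1],[-18,-33,0,0.14,1],[-22,-31,0,0.15,1],[-27,-27,0,0.14,1],[0,0,0,0,1],[0,0,0,0,1]]}}

```text
time_s: 13.52
position: [462.2, 120.2, 149.7]
ee_rot: [[-0.075, 0.997, 0.001], [0.997, 0.075, 0.001], [0.001, 0.001, -1.0]]
contact_force: [-0.6, -0.2, -1.7]
finger_gap: 39.3
finger_force: 25.0
```

```bash
python3 - <<'E'
from h import *
s=manip.observe(); a=manip.read_camera("wrist"); b=manip.read_camera("side"); t=manip.read_camera("top")
print(s["position"],s["finger_gap"],s["finger_force"])
c=cam("wrist",s)
L=np.array([461.6,119.3]); d=np.array([.9973,.0735]); n=np.array([-.0735,.9973])
for x,y,z in [(-53,33,68),(-53,-33,68),(54,16,100),(54,-16,100),(34,26,68)]:
    q=proj(c,[*(L+x*d+y*n),z])[0]; print(x,y,z,q); cv2.circle(a,tuple(int(round(v)) for v in q),2,(0,0,255),1)
m=np.zeros((700,640,3),np.uint8); m[:400]=a
m[400:,:320]=cv2.resize(b[120:270,260:420],(320,300)); m[400:,320:]=cv2.resize(t[185:335,300:460],(320,300))
cv2.imwrite("pics/m3.png",cv2.resize(m,None,fx=.85,fy=.85))
E
```

```text
[462.228 120.217 149.736] 39.34802400443166 24.999980838038027
-53 33 68 [249.063 165.737]
-53 -33 68 [253.792 243.443]
54 16 100 [394.599 198.842]
54 -16 100 [391.452 241.01 ]
34 26 68 [360.51  174.689]
```

View pics/m3.png

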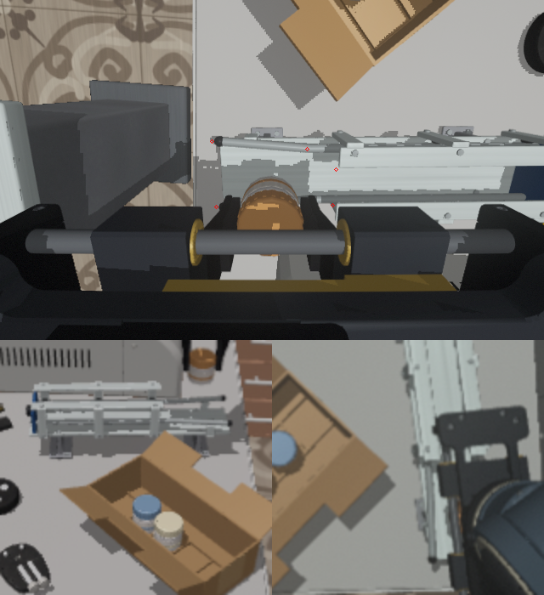

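Markers match the rod tip (217,140) and the rail corner (340,167) to about 5 px. The jar hangs upright in the hand over the lane, and the other two jars stay in the carton. Lower it.

{"name": "arm_command", "arguments": {"plan": [[0,0,30,0,1],[0,0,25,0,1],[0,0,12,0,1],[0,0,7,0,1],[0,0,4,0,1],[0,0,0,0,1]]}}

```text
time_s: 14.42
position: [462.2, 119.8, 71.8]
ee_rot: [[-0.074, 0.997, 0.001], [0.997, 0.074, 0.0], [0.0, 0.001, -1.0]]
contact_force: [-0.0, 1.0, -0.4]
finger_gap: 39.1
finger_force: 25.0
```

{"name": "arm_command", "arguments": {"plan": [[0,0,1,0,1],[0,0,1,0,1],[0,0,1,0,1],[0,0,0,0,1]]}}

```text
time_s: 14.92
position: [462.1, 119.7, 69.7]
ee_rot: [[-0.074, 0.997, 0.001], [0.997, 0.074, -0.001], [-0.001, 0.001, -1.0]]
contact_force: [-2.8, -1.9, 9.3]
finger_gap: 39.3
finger_force: 25.0
```

{"name": "arm_command", "arguments": {"plan": [[0,0,0,0,-0.29],[0,0,0,0,-0.29],[0,0,0,0,-0.29],[0,0,-25,0,-0.29],[0,0,-25,0,1],[0,-23,0,0,1],[0,-23,0,0,1],[0,0,0,0,1]]}}

```text
time_s: 15.92
position: [414.7, 115.9, 118.4]
ee_rot: [[-0.075, 0.997, -0.001], [0.997, 0.075, -0.001], [-0.001, -0.001, -1.0]]
contact_force: [0.6, 0.1, 0.3]
finger_gap: 24.0
finger_force: 0.0
```

```bash
python3 - <<'E'
from h import *
s=manip.observe(); a=manip.read_camera("wrist"); t=manip.read_camera("top"); b=manip.read_camera("side")
print(s["position"],s["finger_gap"],s["finger_force"])
m=np.zeros((700,640,3),np.uint8); m[:400]=a
m[400:,:320]=cv2.resize(b[120:270,260:420],(320,300)); m[400:,320:]=cv2.resize(t[185:335,300:460],(320,300))
cv2.imwrite("pics/m4.png",cv2.resize(m,None,fx=.85,fy=.85))
E
```

```text
[414.727 115.902 118.384] 23.97536117289933 0.0
```

View pics/m4.png

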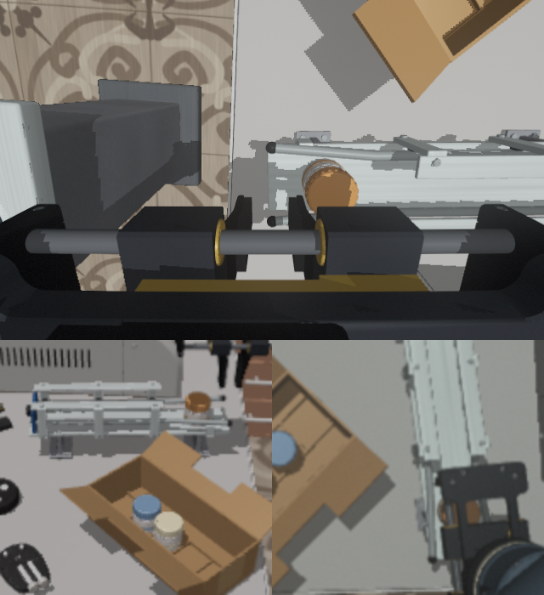

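The jar stands upright in the lane at (330,188), between the rods. The fingers are still closing behind it. Lower and push.

{"name": "arm_command", "arguments": {"plan": [[0,0,0,0,1],[0,0,12,0,1],[0,0,20,0,1],[0,0,20,0,1],[0,6,0,0,1],[0,10,0,0,1],[0,14,0,0,1],[0,16,0,0,1]]}}

```text
time_s: 17.08
position: [463.5, 119.8, 67.1]
ee_rot: [[-0.074, 0.997, 0.001], [0.997, 0.074, 0.0], [0.0, 0.001, -1.0]]
contact_force: [-0.3, -0.2, 0.3]
finger_gap: 0.6
finger_force: 0.6
```

{"name": "arm_command", "arguments": {"plan": [[0,18,0,0,1],[0,18,0,0,1],[0,18,0,0,1],[0,18,0,0,1],[0,18,0,0,1],[0,18,0,0,1],[0,18,0,0,1],[0,16,0,0,1]]}}

```text
time_s: 18.08
position: [604.5, 131.1, 67.0]
ee_rot: [[-0.074, 0.997, -0.0], [0.997, 0.074, 0.001], [0.001, -0.0, -1.0]]
contact_force: [-3.0, 1.5, 1.6]
finger_gap: 0.6
finger_force: 1.5
```

{"name": "arm_command", "arguments": {"plan": [[0,14,0,0,1],[0,14,0,0,1],[0,10,0,0,1],[0,6,0,0,1],[0,3,0,0,1],[0,2,0,0,1],[0,0,0,0,1]]}}

```text
time_s: 18.95
position: [652.6, 133.4, 66.5]
ee_rot: [[-0.074, 0.997, 0.001], [0.997, 0.074, -0.001], [-0.001, 0.0, -1.0]]
contact_force: [-0.5, -0.4, -0.8]
finger_gap: 0.3
finger_force: 0.2
```

{"name": "arm_command", "arguments": {"plan": [[0,2,0,0,1],[0,2,0,0,1],[0,2,0,0,1],[0,1,0,0,1],[0,0,0,0,1]]}}

```text
time_s: 19.58
position: [659.5, 134.3, 66.5]
ee_rot: [[-0.074, 0.997, 0.0], [0.997, 0.074, -0.0], [-0.0, 0.0, -1.0]]
contact_force: [-0.8, 0.7, 0.4]
finger_gap: 0.4
finger_force: 0.1
```

{"name": "arm_command", "arguments": {"plan": [[0,1,0,0,1],[0,1,0,0,1],[0,1,0,0,1],[0,0,0,0,1]]}}

```text
time_s: 20.08
position: [662.4, 134.6, 66.5]
ee_rot: [[-0.074, 0.997, 0.0], [0.997, 0.074, 0.0], [0.0, 0.0, -1.0]]
contact_force: [-0.1, 0.2, 0.1]
finger_gap: 0.5
finger_force: 0.2
```

{"name": "arm_command", "arguments": {"plan": [[0,1,0,0,1],[0,1,0,0,1],[0,1,0,0,1],[0,1,0,0,1],[0,0,0,0,1]]}}

```text
time_s: 20.7
position: [663.7, 134.9, 65.9]
ee_rot: [[-0.075, 0.997, -0.006], [0.997, 0.075, -0.001], [-0.001, -0.006, -1.0]]
contact_force: [-7.4, 0.0, 2.9]
finger_gap: 0.7
finger_force: 3.8
```

```bash
python3 - <<'E'
from h import *
s=manip.observe(); a=manip.read_camera("wrist"); b=manip.read_camera("side")
print(s["position"],s["contact_force"])
m=np.zeros((800,640,3),np.uint8); m[:400]=a
m[400:,:]=cv2.resize(b[120:220,260:420],(640,400),interpolation=cv2.INTER_CUBIC)
cv2.imwrite("pics/m5.png",cv2.resize(m,None,fx=.75,fy=.75))
E
```

```text
[663.688 134.919  65.896] [-7.375  0.014  2.911]
```

View pics/m5.png

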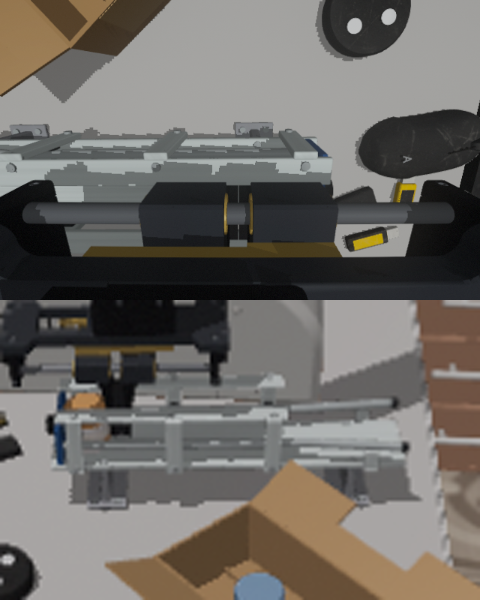

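Contact came at TCP x 663.7 with 7 N. The side view shows the orange jar against the blue stop. Back off, rise, and return to the carton.

{"name": "arm_command", "arguments": {"plan": [[0,-4,0,0,1],[0,-4,0,0,1],[0,0,-45,0,1],[0,0,-50,0,1]]}}

```text
time_s: 21.3
position: [658.5, 133.9, 162.1]
ee_rot: [[-0.074, 0.997, -0.0], [0.997, 0.074, -0.0], [-0.0, -0.0, -1.0]]
contact_force: [1.0, 0.8, 0.5]
finger_gap: 0.4
finger_force: 0.0
```

```bash
python3 plan.py -0.29 40 588,256,210,135
```

```text
[[25, -12, -10, -0.14, -0.29], [27, -9, -9, -0.14, -0.29], [28, -5, -10, -0.14, -0.29], [28, -1, -9, -0.15, -0.29], [28, 4, -10, -0.14, -0.29]]
```

{"name": "arm_command", "arguments": {"plan": [[25,-12,-10,-0.14,-0.29],[27,-9,-9,-0.14,-0.29],[28,-5,-10,-0.14,-0.29],[28,-1,-9,-0.15,-0.29],[28,4,-10,-0.14,-0.29],[0,0,0,0,-0.29],[0,0,0,0,-0.29]]}}

```text
time_s: 22.18
position: [588.9, 254.8, 209.2]
ee_rot: [[-0.704, 0.71, 0.001], [0.71, 0.704, -0.001], [-0.002, -0.0, -1.0]]
contact_force: [0.7, -0.3, 0.3]
finger_gap: 54.5
finger_force: 0.0
```

```bash
python3 - <<'E'
from h import *
s=manip.observe(); a=manip.read_camera("wrist"); print(s["position"],s["finger_gap"]); print(lids(a,cam("wrist",s)))
cv2.imwrite("pics/w6raw.png",a)
E
python3 plan.py -0.29 40 534.4,308.9,130,135 534.4,308.9,20,135
```

```text
[588.896 254.771 209.222] 54.53981249264163
[[  0.  316.5  55.5  21.6 502.6 341.1   0.1  -1.3 195.1 216.5 215.7]
 [  0.  312.5 102.5  23.8 530.  307.8  -3.9  41.6 193.7 170.8 144.4]
 [  1.  317.5 103.5  18.3 534.1 310.6   1.   42.6 194.8 172.3 146. ]
 [  1.  318.5  56.5  20.5 504.5 341.8   2.   -0.4 195.6 216.5 215.8]
 [  2.  318.5 103.5  19.4 534.8 311.3   2.   42.6 195.1 172.6 146.4]
 [  2.  318.5  55.5  20.5 503.9 342.4   2.   -1.3 195.6 216.5 215.7]]
[[26, 0, 26, -0.0, -0.29], [26, 0, 26, -0.0, -0.29], [25, 0, 27, -0.01, -0.29], [0, 0, 37, 0.0, -0.29], [0, 0, 36, 0.0, -0.29], [0, 0, 37, 0.0, -0.29]]
```

{"name": "arm_command", "arguments": {"plan": [[26,0,26,0,-0.29],[26,0,26,0,-0.29],[26,0,27,0,-0.29],[0,0,40,0,-0.29],[0,0,40,0,-0.29],[0,0,29,0,-0.29],[0,0,0,0,-0.29]]}}

```text
time_s: 23.1
position: [532.3, 308.8, 18.8]
ee_rot: [[-0.704, 0.71, -0.004], [0.71, 0.704, -0.004], [0.0, -0.005, -1.0]]
contact_force: [-0.3, -0.0, 1.0]
finger_gap: 56.0
finger_force: 0.0
```

{"name": "arm_command", "arguments": {"plan": [[0,0,0,0,1],[0,0,0,0,1],[0,0,0,0,1],[0,0,0,0,1]], "force": 30}}

```text
time_s: 23.6
position: [533.7, 311.8, 23.0]
ee_rot: [[-0.706, 0.708, 0.002], [0.708, 0.706, 0.0], [-0.001, 0.002, -1.0]]
contact_force: [-0.2, -2.1, 6.9]
finger_gap: 39.4
finger_force: 30.0
```

{"name": "arm_command", "arguments": {"plan": [[0,0,-20,0,1],[0,0,-32,0,1],[0,0,-36,0,1],[0,0,-40,0,1],[0,0,0,0,1]]}}

```text
time_s: 24.22
position: [534.2, 313.6, 154.1]
ee_rot: [[-0.706, 0.708, 0.007], [0.708, 0.706, 0.004], [-0.002, 0.008, -1.0]]
contact_force: [1.2, 0.1, -1.1]
finger_gap: 39.5
finger_force: 30.0
```

```bash
python3 plan.py 1 40 463,120.5,150,94.2
```

```text
[[-14, -31, 1, 0.12, 1.0], [-18, -29, 1, 0.12, 1.0], [-21, -27, 1, 0.12, 1.0], [-25, -24, 0, 0.12, 1.0], [-27, -21, 1, 0.12, 1.0], [-30, -17, 0, 0.11, 1.0]]
```

{"name": "arm_command", "arguments": {"plan": [[-14,-31,1,0.12,1],[-18,-29,1,0.12,1],[-21,-27,1,0.12,1],[-25,-24,0,0.12,1],[-27,-21,1,0.12,1],[-30,-17,0,0.11,1],[0,0,0,0,1],[0,0,0,0,1]]}}

```text
time_s: 25.22
position: [462.0, 119.0, 145.6]
ee_rot: [[-0.075, 0.997, 0.0], [0.997, 0.075, 0.0], [0.0, 0.0, -1.0]]
contact_force: [0.4, 0.4, -0.9]
finger_gap: 39.4
finger_force: 30.0
```

{"name": "arm_command", "arguments": {"plan": [[0,0,30,0,1],[0,0,25,0,1],[0,0,12,0,1],[0,0,7,0,1],[0,0,3,0,1],[0,0,0,0,1]]}}

```text
time_s: 25.98
position: [462.1, 119.2, 69.9]
ee_rot: [[-0.075, 0.997, 0.001], [0.997, 0.075, -0.0], [-0.001, 0.001, -1.0]]
contact_force: [-3.9, -0.8, 8.3]
finger_gap: 39.3
finger_force: 30.0
```

{"name": "arm_command", "arguments": {"plan": [[0,0,0,0,-0.29],[0,0,0,0,-0.29],[0,0,0,0,-0.29],[0,0,-25,0,-0.29],[0,0,-25,0,1],[0,-23,0,0,1],[0,-23,0,0,1],[0,0,0,0,1]]}}

```text
time_s: 26.98
position: [414.9, 114.6, 118.5]
ee_rot: [[-0.075, 0.997, -0.0], [0.997, 0.075, -0.001], [-0.001, -0.0, -1.0]]
contact_force: [1.2, -0.1, -0.3]
finger_gap: 23.8
finger_force: 0.0
```

{"name": "arm_command", "arguments": {"plan": [[0,0,0,0,1],[0,0,14,0,1],[0,0,20,0,1],[0,0,20,0,1],[0,6,0,0,1],[0,10,0,0,1],[0,14,0,0,1],[0,16,0,0,1]]}}

```text
time_s: 27.98
position: [463.4, 118.6, 65.1]
ee_rot: [[-0.073, 0.997, 0.001], [0.997, 0.073, 0.0], [0.0, 0.001, -1.0]]
contact_force: [-2.6, 1.0, 1.9]
finger_gap: 0.5
finger_force: 1.1
```

{"name": "arm_command", "arguments": {"plan": [[0,18,0,0,1],[0,18,0,0,1],[0,18,0,0,1],[0,18,0,0,1],[0,18,0,0,1],[0,18,0,0,1],[0,18,0,0,1],[0,0,0,0,1]]}}

```text
time_s: 28.98
position: [589.7, 127.5, 64.7]
ee_rot: [[-0.072, 0.997, 0.002], [0.997, 0.072, 0.001], [0.001, 0.002, -1.0]]
contact_force: [0.0, 0.3, 0.0]
finger_gap: 0.2
finger_force: 0.0
```

Expected end is about x 623.6.

{"name": "arm_command", "arguments": {"plan": [[0,12,0,0,1],[0,10,0,0,1],[0,6,0,0,1],[0,3,0,0,1],[0,2,0,0,1],[0,1,0,0,1],[0,1,0,0,1],[0,0,0,0,1]]}}

```text
time_s: 29.98
position: [622.2, 130.5, 64.6]
ee_rot: [[-0.074, 0.997, -0.0], [0.997, 0.074, 0.0], [0.0, -0.0, -1.0]]
contact_force: [-2.7, 0.7, 2.2]
finger_gap: 0.8
finger_force: 1.3
```

{"name": "arm_command", "arguments": {"plan": [[0,1,0,0,1],[0,1,0,0,1],[0,1,0,0,1],[0,0,0,0,1]]}}

```text
time_s: 30.48
position: [623.7, 130.9, 64.3]
ee_rot: [[-0.075, 0.997, -0.004], [0.997, 0.075, -0.001], [-0.0, -0.004, -1.0]]
contact_force: [-7.5, 0.9, 4.5]
finger_gap: 0.3
finger_force: 3.8
```

{"name": "arm_command", "arguments": {"plan": [[0,-5,0,0,1],[0,-5,0,0,1],[0,0,-45,0,1],[0,0,-50,0,1]]}}

```text
time_s: 30.98
position: [615.4, 128.9, 159.8]
ee_rot: [[-0.073, 0.997, -0.001], [0.997, 0.073, -0.001], [-0.001, -0.001, -1.0]]
contact_force: [0.7, 0.3, 0.5]
finger_gap: 0.6
finger_force: 0.0
```

```bash
python3 plan.py -0.29 42 588,256,210,135
```

```text
[[26, -4, -10, -0.14, -0.29], [26, 0, -10, -0.14, -0.29], [26, 4, -10, -0.14, -0.29], [25, 7, -10, -0.15, -0.29], [23, 11, -10, -0.14, -0.29]]
```

Seated at 623.7, exactly as predicted.

{"name": "arm_command", "arguments": {"plan": [[26,-4,-10,-0.14,-0.29],[26,0,-10,-0.14,-0.29],[26,4,-10,-0.14,-0.29],[25,7,-10,-0.15,-0.29],[23,11,-10,-0.14,-0.29],[0,0,0,0,-0.29],[0,0,0,0,-0.29]]}}

```text
time_s: 31.85
position: [588.8, 255.1, 208.9]
ee_rot: [[-0.704, 0.711, 0.0], [0.711, 0.704, -0.002], [-0.001, -0.001, -1.0]]
contact_force: [-0.6, -0.6, -0.1]
finger_gap: 54.9
finger_force: 0.0
```

```bash
python3 - <<'E'
from h import *
s=manip.observe(); a=manip.read_camera("wrist"); print(s["position"],s["finger_gap"]); print(lids(a,cam("wrist",s)))
cv2.imwrite("pics/w7raw.png",a)
E
python3 plan.py -0.29 42 504,341,130,135 504,341,20,135
```

```text
[588.804 255.075 208.865] 54.89388328448895
[[  0.  317.5  56.5  20.5 503.7 341.3   1.1  -0.7 194.9 216.1 215.4]
 [  1.  317.5  56.5  20.4 503.7 341.3   1.1  -0.7 194.9 216.1 215.4]
 [  2.  317.5  56.5  20.5 503.7 341.3   1.1  -0.7 194.9 216.1 215.4]]
[[30, 0, 20, -0.0, -0.29], [30, 0, 20, -0.0, -0.29], [31, 0, 19, -0.0, -0.29], [30, 0, 20, -0.01, -0.29], [0, 0, 37, 0.0, -0.29], [0, 0, 36, 0.0, -0.29], [0, 0, 37, 0.0, -0.29]]
```

{"name": "arm_command", "arguments": {"plan": [[30,0,20,0,-0.29],[30,0,20,0,-0.29],[30,1,20,0,-0.29],[30,1,20,0,-0.29],[0,0,40,0,-0.29],[0,0,40,0,-0.29],[0,0,29,0,-0.29],[0,0,0,0,-0.29]]}}

```text
time_s: 32.9
position: [504.2, 340.4, 17.9]
ee_rot: [[-0.704, 0.71, -0.004], [0.71, 0.704, -0.004], [-0.0, -0.006, -1.0]]
contact_force: [-0.2, -0.4, -0.0]
finger_gap: 56.3
finger_force: 0.0
```

{"name": "arm_command", "arguments": {"plan": [[0,0,0,0,1],[0,0,0,0,1],[0,0,0,0,1],[0,0,0,0,1]]}}

```text
time_s: 33.4
position: [504.2, 342.0, 21.7]
ee_rot: [[-0.706, 0.709, -0.001], [0.709, 0.706, -0.003], [-0.002, -0.003, -1.0]]
contact_force: [-3.9, -4.9, 6.5]
finger_gap: 39.4
finger_force: 30.0
```

{"name": "arm_command", "arguments": {"plan": [[0,0,-20,0,1],[0,0,-32,0,1],[0,0,-36,0,1],[0,0,-40,0,1],[0,0,0,0,1]]}}

```text
time_s: 34.02
position: [506.8, 345.9, 154.0]
ee_rot: [[-0.706, 0.708, 0.008], [0.708, 0.706, 0.006], [-0.001, 0.01, -1.0]]
contact_force: [0.5, 0.7, -1.4]
finger_gap: 39.4
finger_force: 30.0
```

```bash
python3 plan.py 1 42 463,120.5,146,94.2
```

```text
[[-21, -32, 1, 0.12, 1.0], [-25, -29, 1, 0.12, 1.0], [-28, -26, 1, 0.12, 1.0], [-31, -22, 2, 0.12, 1.0], [-34, -18, 1, 0.12, 1.0], [-36, -13, 2, 0.11, 1.0]]
```

{"name": "arm_command", "arguments": {"plan": [[-21,-32,1,0.12,1],[-25,-29,1,0.12,1],[-28,-26,1,0.12,1],[-31,-22,1,0.12,1],[-34,-18,1,0.12,1],[-36,-13,0,0.11,1],[0,0,0,0,1],[0,0,0,0,1]]}}

```text
time_s: 35.02
position: [461.6, 118.8, 144.0]
ee_rot: [[-0.075, 0.997, 0.001], [0.997, 0.075, 0.001], [0.001, 0.001, -1.0]]
contact_force: [0.1, 0.6, 0.1]
finger_gap: 39.3
finger_force: 30.0
```

{"name": "arm_command", "arguments": {"plan": [[1,0,30,0,1],[0,0,24,0,1],[0,0,10,0,1],[0,0,7,0,1],[0,0,2,0,1],[0,0,0,0,1]]}}

```text
time_s: 35.78
position: [461.6, 119.2, 71.0]
ee_rot: [[-0.074, 0.997, 0.001], [0.997, 0.074, 0.0], [0.0, 0.001, -1.0]]
contact_force: [0.4, -0.0, -1.3]
finger_gap: 39.3
finger_force: 30.0
```

{"name": "arm_command", "arguments": {"plan": [[0,0,1,0,1],[0,0,1,0,1],[0,0,1,0,1],[0,0,0,0,1]]}}

```text
time_s: 36.28
position: [461.6, 119.0, 68.7]
ee_rot: [[-0.074, 0.997, 0.001], [0.997, 0.074, -0.001], [-0.001, 0.001, -1.0]]
contact_force: [-2.2, -1.9, 9.8]
finger_gap: 39.4
finger_force: 30.0
```

{"name": "arm_command", "arguments": {"plan": [[0,0,0,0,-0.29],[0,0,0,0,-0.29],[0,0,0,0,-0.29],[0,0,-25,0,-0.29],[0,0,-25,0,1],[0,-23,0,0,1],[0,-23,0,0,1],[0,0,0,0,1]]}}

```text
time_s: 37.28
position: [414.1, 115.2, 117.4]
ee_rot: [[-0.075, 0.997, -0.001], [0.997, 0.075, -0.001], [-0.001, -0.001, -1.0]]
contact_force: [-0.1, -0.7, 0.5]
finger_gap: 23.9
finger_force: 0.0
```

{"name": "arm_command", "arguments": {"plan": [[0,0,0,0,1],[0,0,13,0,1],[0,0,20,0,1],[0,0,20,0,1],[0,6,0,0,1],[0,10,0,0,1],[0,14,0,0,1],[0,16,0,0,1]]}}

```text
time_s: 38.28
position: [462.9, 119.1, 65.1]
ee_rot: [[-0.074, 0.997, 0.001], [0.997, 0.074, 0.0], [0.0, 0.001, -1.0]]
contact_force: [-0.5, -1.0, 0.2]
finger_gap: 0.3
finger_force: 0.5
```

{"name": "arm_command", "arguments": {"plan": [[0,18,0,0,1],[0,18,0,0,1],[0,18,0,0,1],[0,18,0,0,1],[0,16,0,0,1],[0,12,0,0,1],[0,8,0,0,1],[0,0,0,0,1]]}}

```text
time_s: 39.28
position: [569.8, 126.4, 64.4]
ee_rot: [[-0.073, 0.997, 0.001], [0.997, 0.073, -0.0], [-0.0, 0.001, -1.0]]
contact_force: [-0.5, 0.2, -1.1]
finger_gap: 0.5
finger_force: 0.1
```

{"name": "arm_command", "arguments": {"plan": [[0,6,0,0,1],[0,3,0,0,1],[0,2,0,0,1],[0,1,0,0,1],[0,1,0,0,1],[0,1,0,0,1],[0,1,0,0,1],[0,0,0,0,1]]}}

```text
time_s: 40.28
position: [583.4, 128.0, 64.3]
ee_rot: [[-0.074, 0.997, -0.001], [0.997, 0.074, -0.0], [-0.0, -0.001, -1.0]]
contact_force: [-0.7, -0.3, 1.6]
finger_gap: 0.4
finger_force: 1.0
```

{"name": "arm_command", "arguments": {"plan": [[0,1,0,0,1],[0,1,0,0,1],[0,0,0,0,1]]}}

```text
time_s: 40.65
position: [583.7, 127.9, 63.7]
ee_rot: [[-0.074, 0.997, -0.005], [0.997, 0.074, -0.001], [-0.001, -0.005, -1.0]]
contact_force: [-5.8, -0.3, -0.3]
finger_gap: 0.1
finger_force: 3.0
```

{"name": "arm_command", "arguments": {"plan": [[0,-5,0,0,1],[0,-5,0,0,1],[0,0,-45,0,1],[0,0,-50,0,1],[-10,-40,-40,0,1],[-20,-40,-40,0,1],[0,0,0,0,1],[0,0,0,0,1]]}}

```text
time_s: 41.65
position: [498.9, 91.5, 239.8]
ee_rot: [[-0.073, 0.997, 0.002], [0.997, 0.073, -0.0], [-0.0, 0.002, -1.0]]
contact_force: [-0.1, 0.8, 0.3]
finger_gap: 0.4
finger_force: 0.0
```

```bash
python3 - <<'E'
from h import *
a=manip.read_camera("wrist"); b=manip.read_camera("side"); t=manip.read_camera("top")
m=np.zeros((700,640,3),np.uint8); m[:400]=a
m[400:,:320]=cv2.resize(b[130:280,255:415],(320,300)); m[400:,320:]=cv2.resize(t[130:280,250:410],(320,300))
cv2.imwrite("pics/m8.png",cv2.resize(m,None,fx=.85,fy=.85))
E
```

```text
(no output)
```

View pics/m8.png

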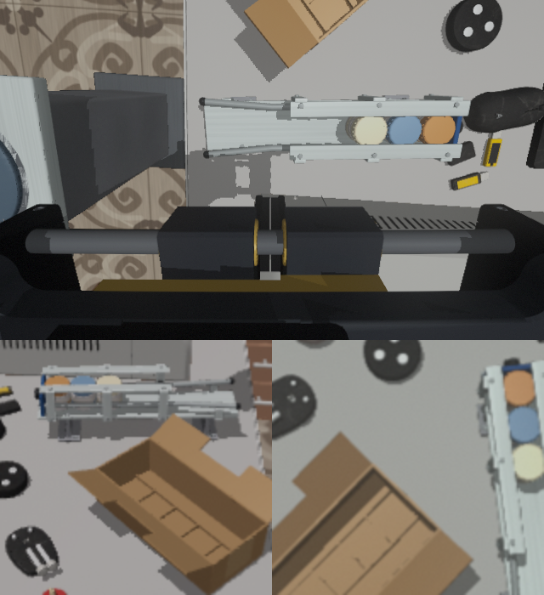

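The wrist view shows orange, blue and cream jars touching in file against the blue stop, at (440,130), (405,130) and (370,130). The carton is empty, both flaps are back and the bystanders are in place.

```bash
python3 -c "
from station import manip
print(manip.close_job())"
```

```text
the job is handed in; nothing more can be done
None
```

I folded both flaps back and pushed all three jars there were (brown-orange, grey-blue, cream) into single file against the blue stop, with nothing else visibly disturbed, and handed the job in at about 42 s; it returned no verdict.

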